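# Jack up the tube heater and keep it up

## Task

The tube heater is to be raised at its front so that a colleague can fit a foot under it. Set the lever jack on the bench with its round saddle centred under the heater's marked lift point (the lug with the round boss and pin, not the plain tabs), give the handle a trial stroke, fully down and fully back up, then press it fully down again and finish while holding it down, with the heater carried by the jack alone. Do not push or lift the heater with the arm, and leave the other things where they stand.

Things in the scene. Friction and masses are not known exactly. Their poses are not given: they have to be found in the camera images.
- lift_pad (a point): Marked lift point: centre of the underside of the round pad (28 mm across) under the lift lug, 60 mm above the bench, 35 mm before the heater's front. The lug, a steel plate 60 mm long, 44 mm wide, bears a round boss and an upright pin (top 92 mm above the bench); its place along the front varies, it stays clamped. The tabs either side are plain. Axes: x square into the heater's front, z up.
- heater (a joint): How far the heater's front is raised, rad: 0 resting, growing as the front goes up about its back edge, which is hinged to the bench. The lift pad is 265 mm from that hinge, so 0.04 raises it by about 11 mm. It falls back by its own weight; 10 to 15 N at the lift pad.
- heater_mid (a point): Middle of the underside of the tube heater, 14 mm above the bench: a white box 240 mm deep, 300 mm wide, top 104 mm above the bench, with an aluminium block and glass tubes reaching to 177 mm. Axes: x from its front face to its back, y along the front, z up.
- jack_grip (a point): Loose lever jack, about 0.85 kg: midpoint between its two cheek plates, 45 mm above its underside, near its centre of mass; gripped here from above across y. Cheeks: 44 mm over their outer faces, 12 to 66 mm above the bench, from 25 mm behind to 40 mm ahead of this point. Base plate 240 x 60 x 12 mm, centred below. Axes: x along the base from handle end to saddle end (saddle 100 mm ahead), z up.
- saddle_top (a point): Centre of the top of the jack's round saddle, a rubber disc 40 mm across, 50 mm above the bench when the handle is up; it rises 24 mm as the handle goes fully down. Axes as the jack's.
- handle_pad (a point): Centre of the upper face of the rubber paddle (44 x 36 x 10 mm) ending the jack's handle, which turns about a pivot 30 mm ahead of jack_grip, 48 mm above the bench. Handle up: 100 mm behind jack_grip along the jack's x, 101 mm above the bench, face leaning 20 degrees; fully down: 110 mm behind, 39 mm above. Only the base plate is below. Pressed down from above.
- jack_handle (a joint): Angle of the jack's handle, rad: 0 fully up (its spring holds it there), 0.45 fully down at its stop. The saddle rises 53 mm per rad. Pressing the paddle takes about 1 to 2 N until the saddle meets the lift pad (at about 0.19), then 6 to 9 N; let go, it comes back up by itself.
- beaker (a point): Glass beaker, 72 mm across and 110 mm tall, a bystander: the middle of its underside.
- bowl (a point): Blue bowl 110 mm across, 30 mm tall, a bystander: the middle of its underside.
- tomato (a point): Tomato 64 mm across, 48 mm tall, a bystander: the middle of its underside.
- vial_a (a point): Small glass vial 28 mm across, 55 mm tall, a bystander: the middle of its underside.
- vial_b (a point): Second vial, alike, a bystander: the middle of its underside.
- spare_foot (a point): Round rubber foot 28 mm across, 16 mm tall, lying on the bench, a bystander: the middle of its underside.
- tube_rack (a point): Wooden test tube rack 70 x 220 x 137 mm with tubes, a bystander: the middle of its underside.

How it is judged:
On the way, in this order (a step that is already met when the one before it is completed fails the run):
1. the jack stands on the bench with its saddle under the marked lift point, handle up, heater down (horizontal distance between saddle_top and lift_pad below 0.012 m and angle between jack_grip's own z axis and vertical below 0.06 rad and height (world z) of jack_grip below 0.05 m and value of joint jack_handle below 0.06 rad and value of joint heater below 0.006 rad), for 0.2 s.
2. trial stroke: the handle goes down and the jack raises the heater (horizontal distance between saddle_top and lift_pad below 0.012 m and angle between jack_grip's own z axis and vertical below 0.06 rad and height (world z) of jack_grip below 0.05 m and value of joint jack_handle above 0.38 rad and value of joint heater above 0.025 rad and contact force between jack_saddle and lift_lug above 3 N and contact force between each of the arm, the fingers and heater below 0.5 N), for 0.1 s.
3. the handle comes back up and the heater is down again (value of joint jack_handle below 0.06 rad and value of joint heater below 0.006 rad), for 0.1 s.
4. the handle is pressed down again and the jack raises the heater (horizontal distance between saddle_top and lift_pad below 0.012 m and angle between jack_grip's own z axis and vertical below 0.06 rad and height (world z) of jack_grip below 0.05 m and value of joint jack_handle above 0.38 rad and value of joint heater above 0.025 rad), for 0.1 s.
At the end, for the whole second after the job is handed in: The jack stands flat on the bench with its saddle within 12 mm (seen from above) of the marked lift point, the robot holds the handle at 0.38 rad or lower down (of 0.45), the heater's front is raised by at least 0.025 rad and rests on the saddle with over 3 N, and the arm does not touch the heater (all of step 4 and contact force between jack_saddle and lift_lug above 3 N and contact force between any of the fingers, the arm and jack_handle above 1.5 N and contact force between each of the arm, the fingers and heater below 0.5 N); the arm keeps its last pose, push and grip.
It fails at once if the arm pushes on the heater (contact force between any of the arm, the fingers and heater above 6 N).
It fails at once if a bystander is moved by more than 30 mm (distance of any of beaker, bowl, tomato, vial_a, vial_b, spare_foot, tube_rack from where it was at the start of the episode above 0.03 m).
It also fails if it takes over 53 s, if anything falls off the work surface, if the arm or the gripper's body presses on something with over 40 N, if the wrist force passes 120 N, or if a joint passes its speed limit or range.

## Robot

A 6-joint arm with a two-finger parallel gripper is mounted at the origin on the work surface. World frame = base frame: x ahead of the robot, y to its left, z up, the work surface at z = 0. Lengths are in m, angles in rad, forces in N, time in s.
With the tool pointing down it reaches from about 0.375 to 0.9 m from the base axis. Payload 3.1 kg.
Tool frame: the origin (TCP) lies on the centre line of the jaws, within the pads' length; the fingertips stand 11 mm ahead of it and the grasp point (between the pads) lies 8 mm behind it; x points along the fingers, y is the direction in which the jaws open and shut, and the axes are right-handed (so a half turn about x gives the same grasp; the last joint's range is limited). The gripper opens to 87 mm and grips with 3 to 60 N. Pads are 19 mm wide; open, the fingers measure 117 mm over their backs; the gripper's body (75 mm by 190 mm) begins 51 mm behind the grasp point.
Start: joints at [-1.321, 0.527, 1.433, -0, 1.181, -0.178], TCP at [0.259, -0.569, 0.234] pointing down, gripper open.
Joint ranges: [-3.08, 3.08], [-0.75, 2.2], [0.22, 2.44], [-1.43, 4.57], [0, 2.65], [-2.85, 2.85]. Speed limits (rad/s): [2.79, 2.79, 3.14, 3.14, 3.14, 3.14].

## Interface

Orientations are given as a unit quaternion [x, y, z, w].
In Python, from rig import robot, camera, camera_info gives the robot as it stands.
- The arm moves only by the shell command python3 -m inch 'ROWS' [FORCE]. ROWS is JSON, a list that holds one entry, the list of rows, each a list of 5 numbers: the shift along the tool's x, y, z in cm, then the turn about the tool's x in rad, then the opening, from 0 (shut) to 1 (fully open). A call has 1 to 8 rows; each row shifts and turns the pose as measured when the row begins, along the tool's axes as they then stand; what a row does not reach is not made up. A row lasts 1/12 s, in which the tool goes at most 41.7 mm and 7.16 degrees, less where a joint would pass 70% of its speed; a pose out of reach is approached as far as the arm can. A call with a gripper value outside its range is refused whole. The fingers move at their own pace and stop on an object; FORCE is the grip in N (left out, the last holds). Time passes only in rows, so rows that do not move let the fingers close. It gives the time, the measured TCP pose, the force and the opening at its end, in the units of the state.
- robot.get_obs(): the state, without advancing time (a new reading comes with each control period).
- camera(name): name is "scene" or "top" or "wrist"; returns the picture (420x560x3 uint8, red, green, blue); there is no depth.
- camera_info(name): a dict with "camera_matrix" (3x3 intrinsics, pixels), "rvec" (rotation vector, rad) and "tvec" (3), from world to camera coordinates, as OpenCV has them. Camera axes: x right, y down, z forward; pixel columns grow to the right and rows downward; lengths in m; the calibration is good to about 2 mm. A picture is of the moment at which its call begins: read the wrist's pose just before it. camera_info takes no time and is no camera call; for the wrist camera it gives the pose at the moment of the call.
- robot.hand_in(): hands the job in, once; it reports no verdict.
The state is a dict: "time": time; "q": joint angles; "joint_velocities": joint speeds; "joint_torque": joint torques, N m; "position": TCP position; "tool_rot": TCP orientation; "ft_force": force on the tool from outside, world axes, zero at the start; "moment": the same for the moment, N m; "grip_width": finger opening in m.
Only numpy, scipy, OpenCV 4.12 (cv2) and the standard library are available. Lean on these libraries where they do the work, as an engineer would, in place of code of your own. Each camera call takes 0.05 s, during which the arm holds its last target. There are 200 camera calls.

## Working session

There is one attempt and no reset: what is moved stays moved. The work goes in short steps, Python scripts to look and compute and a shell command to move; the robot and the scene stay as the last step left them, time stands still between calls to the robot, and variables do not carry over. Pictures are saved under pics/ and viewed, about 8 in all and at most 12, crops included, and the job is handed in when it is done.

```bash
mkdir -p pics; ls
cat > h.py <<'E'
import numpy as np, cv2
from rig import robot, camera, camera_info
from scipy.spatial.transform import Rotation as R
def snap(n,f):
    im=camera(n); cv2.imwrite('pics/'+f,im[:,:,::-1]); return im
def cam(n):
    c=camera_info(n); K=np.array(c['camera_matrix'],float); return K,np.array(c['rvec'],float).ravel(),np.array(c['tvec'],float).ravel()
def ray(c,u,v,z):
    K,r,t=c; Rm=cv2.Rodrigues(r)[0]; C=-Rm.T@t; d=Rm.T@np.linalg.inv(K)@[u,v,1]
    return C+d*(z-C[2])/d[2]
def proj(c,p):
    K,r,t=c; return cv2.projectPoints(np.array(p,float).reshape(-1,3),r,t,K,None)[0].reshape(-1,2)
E
python3 - <<'E'
from h import *
a=snap('top','top1.png');b=snap('scene','scene1.png')
print(robot.get_obs())
for n in('top','scene'):
    K,r,t=cam(n);print(n,K.tolist(),-cv2.Rodrigues(r)[0].T@t)
E
```

```text
pics
{'time': 0.1, 'q': array([-1.32150257e+00,  5.28388679e-01,  1.43375372e+00,  1.07522397e-05,
        1.18140428e+00, -1.78498597e-01]), 'joint_velocities': array([ 0.00075936, -0.00178724, -0.00393145,  0.00028271, -0.00195191,
        0.00068801]), 'joint_torque': array([-6.63526898e-04, -4.40985346e+01, -1.77149945e+01,  6.35560602e-02,
        5.34154521e-02, -4.39509813e-05]), 'position': array([ 0.25916217, -0.56804457,  0.23266646]), 'tool_rot': array([-0.69097178, -0.15078583,  0.69101365, -0.14940474]), 'ft_force': array([0.44062603, 0.23409264, 0.54414403]), 'moment': array([-0.00590939,  0.02817533, -0.00265742]), 'grip_width': 0.08653430179928158}
top [[380.9552512020246, 0.0, 278.8060899127054], [0.0, 380.9552512020246, 210.9569141403188], [0.0, 0.0, 1.0]] [0.53714025 0.08191257 0.97851778]
scene [[535.9134369996207, 0.0, 292.2174375453707], [0.0, 535.9134369996207, 214.95731449881623], [0.0, 0.0, 1.0]] [1.23924344 0.46179825 1.3750051 ]
```

View pics/top1.png

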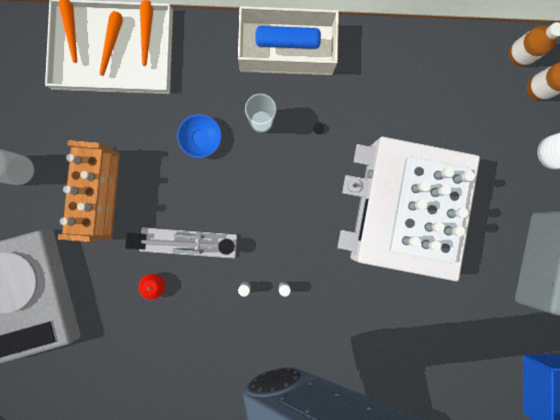

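View pics/scene1.png

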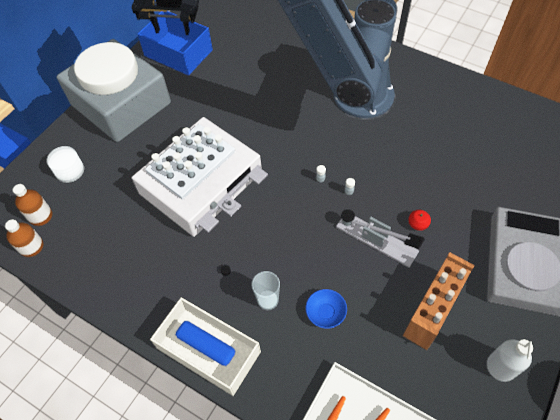

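The top view shows the jack from paddle (134,241) to saddle (227,246). The lug with boss and pin is the middle one, near (353,184). Next I'll enlarge both.

Run:
```python
from h import *
im=cv2.imread('pics/top1.png')
a=cv2.resize(im[215:275,120:250],None,fx=6,fy=6,interpolation=cv2.INTER_CUBIC)
b=cv2.resize(im[135:255,330:490],None,fx=2.0,fy=2.0,interpolation=cv2.INTER_CUBIC)
b2=cv2.resize(im[140:200,330:390],None,fx=4,fy=4,interpolation=cv2.INTER_CUBIC)
o=np.zeros((600,780,3),np.uint8);o[:360,:780]=a;o[360:600,:320]=b;o[360:600,330:570]=b2
cv2.imwrite('pics/crop1.png',o)
c=cam('top')
print('saddle',ray(c,227,246,.05),'paddle',ray(c,134,241,.101))
print('pin',ray(c,353,184,.092))
print('px per x,y', proj(c,[[.5,0,0],[.6,0,0],[.5,.1,0]]))
```

```text
saddle [0.48316533 0.18241192 0.05      ] paddle [0.4916753  0.38831732 0.101     ]
pin [ 0.63875938 -0.11192495  0.092     ]
px per x,y [[300.59945983 240.30999394]
 [301.63704055 201.4431734 ]
 [261.63906416 239.21963212]]
```

View pics/crop1.png

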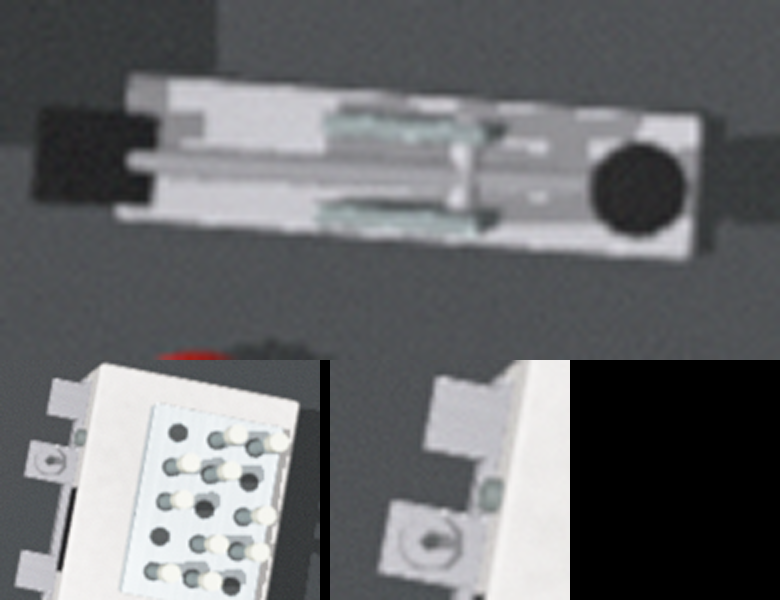

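```bash
cat >> h.py <<'E'
def go(target,ydir=None):
    o=robot.get_obs(); Rm=R.from_quat(o['tool_rot']).as_matrix(); d=Rm.T@(np.array(target)-o['position'])*100
    print('pos',o['position'].round(4),'shift cm',d.round(2),'x-axis',Rm[:,0].round(3),'y-axis',Rm[:,1].round(3),'F',o['ft_force'].round(1),'t',round(o['time'],2))
    if ydir is not None:
        b=Rm.T@np.array([ydir[0],ydir[1],0.]); a=np.arctan2(b[2],b[1]); print('turn',a.round(3),'or',(a-np.sign(a)*np.pi).round(3),'q6',o['q'][5].round(3))
E
python3 - <<'E'
from h import *
c=cam('top')
f=lambda u,v,z:ray(c,u,v,z)[:2]
S=f(226.3,246.5,.05);P=f(135.8,240.8,.101)
A=lambda x,y:(120+x/6,215+y/6)
cor=[f(*A(*q),.012) for q in((703,113),(690,260),(118,220))]
print('S',S,'P',P,'axis SP',(S-P)/np.linalg.norm(S-P),np.linalg.norm(S-P),'edge',cor[1]-cor[2],cor[0]-cor[1])
ax=(S-P)/np.linalg.norm(S-P);print('grip from S',S-.1*ax,'from P',P+.1*ax)
for z in(.07,.08,.092):print('boss',z,f(355,185.75,z))
L=lambda x,y:(330+(x-330)/4,140+(y-360)/4)
print('lug tip',f(*L(388,500),.066),f(*L(378,572),.066))
H=lambda x,y:(330+x/2,135+(y-360)/2)
h=[f(*H(103,363),.104),f(*H(298,403),.104)];print('heater x',h[1]-h[0],'corner',h[0],'front other',f(357,267,.104))
for n,u,v,z in(('beaker',262,125,0),('bowl',199,137,0),('tomato',151,287,.02),('va',244,290,.05),('vb',285,290,.05),('foot',318,128,.0)):print(n,f(u,v,z))
g=(S-.1*ax+P+.1*ax)/2
go([*g,.2],[ -ax[1],ax[0]])
K,r,t=cam('wrist');Rm=cv2.Rodrigues(r)[0];o=robot.get_obs();T=R.from_quat(o['tool_rot']).as_matrix();print('wristcam in tool',T.T@(-Rm.T@t-o['position']),T.T@Rm.T[:,2],K[0,0])
E
```

```text
S [0.48191128 0.18406121] P [0.49224243 0.38427655] axis SP [-0.05153166 -0.99867136] 0.20048170528512194 edge [-0.01027921 -0.23880819] [ 0.06178585 -0.00341859]
grip from S [0.48706444 0.28392834] from P [0.48708927 0.28440941]
boss 0.07 [ 0.63721192 -0.12166063]
boss 0.08 [ 0.63611043 -0.11941991]
boss 0.092 [ 0.63478865 -0.11673105]
lug tip [ 0.66290374 -0.09649549] [ 0.61912096 -0.09142285]
heater x [-0.03918807 -0.23070262] corner [ 0.750536  -0.1736279] front other [ 0.44639909 -0.12269066]
beaker [0.79507488 0.1080805 ]
bowl [0.75813042 0.26917254]
tomato [0.37493476 0.36999962]
va [0.37834091 0.13789806]
vb [0.3807782  0.03880736]
foot [ 0.79238807 -0.03747875]
pos [ 0.2592 -0.568   0.2327] shift cm [  3.42 -68.08 -56.09] x-axis [-0.     0.002 -1.   ] y-axis [ 0.415 -0.91  -0.002] F [0.4 0.2 0.5] t 0.1
turn -1.091 or 2.05 q6 -0.178
wristcam in tool [-0.15103558 -0.00060415 -0.07395536] [ 9.63439459e-01 -3.33907910e-04  2.67925918e-01] 298.5516213871567
```

```bash
python3 -m inch '[[[-1,-2.9,-2.5,0,1],[-1,-2.9,-2.5,0,1],[-1,-2.9,-2.5,0,1],[-1,-2.9,-2.5,0,1],[0,-3.1,-2.5,0,1],[0,-3.1,-2.5,0,1],[0,-3.1,-2.5,0,1],[0,-3.1,-2.5,0,1]]]' 30
python3 -c "
from h import *
go([.487,.284,.2],[.9987,-.0515])"
```

```text
time: 0.77
position: [0.3419, -0.2634, 0.2694]
tool_rot: [-0.692, -0.146, 0.692, -0.145]
ft_force: [0.4, 0.7, -0.2]
grip_width: 0.0867
pos [ 0.3419 -0.2634  0.2694] shift cm [  7.02 -44.26 -35.3 ] x-axis [-0.001  0.002 -1.   ] y-axis [ 0.402 -0.916 -0.002] F [ 0.4  0.7 -0.2] t 0.77
turn -1.105 or 2.036 q6 0.24
```

```bash
python3 -m inch '[[[0,-3.2,-2.6,0,1],[0,-3.2,-2.6,0,1],[0,-3.2,-2.6,0,1],[0,-3.2,-2.6,0,1],[0,-3.2,-2.6,0,1],[0,-3.2,-2.6,0,1],[0,-3.2,-2.6,0,1],[0,-3.2,-2.6,0,1]]]' 30
python3 -m inch '[[[0,0,0,-0.12,1],[0,0,0,-0.12,1],[0,0,0,-0.12,1],[0,0,0,-0.12,1],[0,0,0,-0.12,1],[0,0,0,-0.12,1],[0,0,0,-0.12,1],[0,0,0,-0.12,1]]]' 30
python3 -c "
from h import *
go([.487,.284,.2],[.9987,-.0515])"
```

```text
time: 1.43
position: [0.4254, 0.0594, 0.2696]
tool_rot: [-0.692, -0.145, 0.693, -0.142]
ft_force: [1.0, -1.1, 1.2]
grip_width: 0.0874
time: 2.1
position: [0.4234, 0.0723, 0.2676]
tool_rot: [-0.538, -0.462, 0.539, -0.455]
ft_force: [0.9, -0.0, -0.3]
grip_width: 0.087
pos [0.4234 0.0723 0.2676] shift cm [  6.87   2.95 -21.87] x-axis [-0.006  0.007 -1.   ] y-axis [ 0.987 -0.16  -0.007] F [ 0.9 -0.  -0.3] t 2.1
turn -0.109 or 3.033 q6 0.061
```

```bash
python3 -m inch '[[[0.9,0.4,-3,-0.1,1],[0.9,0.7,-3.8,0,1],[0.9,0.7,-3.8,0,1],[0.9,0.7,-3.8,0,1],[0.9,0.7,-3.8,0,1],[0.9,0.5,-3.8,0,1],[0,0,0,0,1]]]' 30
python3 - <<'E'
from h import *
go([.487,.284,.036],[.9987,-.0515])
c=cam('wrist');im=snap('wrist','w1.png');np.save('w1.npy',np.array([*c[0].ravel(),*c[1],*c[2]]))
E
```

```text
time: 2.68
position: [0.478, 0.2964, 0.2107]
tool_rot: [0.515, 0.487, -0.515, 0.482]
ft_force: [0.5, 0.3, -0.8]
grip_width: 0.0868
pos [0.478  0.2964 0.2107] shift cm [17.46  1.07  1.27] x-axis [-0.005  0.005 -1.   ] y-axis [ 0.998 -0.059 -0.005] F [ 0.5  0.3 -0.8] t 2.68
turn -0.008 or 3.134 q6 0.409
```

View pics/w1.png

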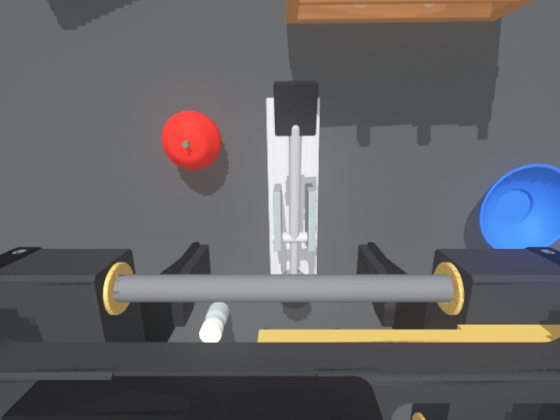

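The wrist view shows the jack upright and centred, with its paddle at (296,110) and its cheeks between columns 274 and 317 around row 220. I'll check the grip point from this view.

Run:
```python
from h import *
c=cam('wrist')
P=ray(c,296.5,109,.1)[:2]
print('P',P)
a=ray(c,277.5,186,.066)[:2];b=ray(c,312.5,186,.066)[:2];print('cheek back ends',a,b,'mid',(a+b)/2)
a2=ray(c,278,250,.066)[:2];b2=ray(c,312.5,250,.066)[:2];print('cheek front ends',a2,b2,'mid',(a2+b2)/2)
ax=np.array([-.0515,-.9987]);print('grip from P',P+.1*ax,'from cheeks',(a+b)/2+.025*ax,(a2+b2)/2-.04*ax)
```

```text
P [0.49319296 0.38438092]
cheek back ends [0.47202558 0.31465361] [0.50707849 0.31258098] mid [0.48955204 0.3136173 ]
cheek front ends [0.46806982 0.24576601] [0.50474293 0.24364575] mid [0.48640637 0.24470588]
grip from P [0.48804296 0.28451092] from cheeks [0.48826454 0.2886498 ] [0.48846637 0.28465388]
```

```bash
python3 -m inch '[[[1,1.1,1.1,-0.01,1],[3.5,0,0,0,1],[3.5,0,0,0,1],[3.5,0,0,0,1],[2,0,0,0,1],[0,0,0,0,1]]]' 30
python3 -c "
from h import *
go([.488,.285,.037],[.9987,-.0515])"
```

```text
time: 3.23
position: [0.4884, 0.2792, 0.0741]
tool_rot: [0.512, 0.489, -0.511, 0.488]
ft_force: [0.4, -0.8, -0.6]
grip_width: 0.0872
pos [0.4884 0.2792 0.0741] shift cm [ 3.71 -0.07 -0.57] x-axis [-0.001  0.002 -1.   ] y-axis [ 0.999 -0.046 -0.001] F [ 0.4 -0.8 -0.6] t 3.23
turn 0.005 or -3.136 q6 0.364
```

```bash
python3 -m inch '[[[1,0,-0.5,0,1],[1.4,0,0,0,1],[1.0,0,0,0,1],[0.3,0,0,0,1],[0,0,0,0,1]]]' 30
python3 -c "
from h import *
go([.488,.285,.037],[.9987,-.0515])"
```

```text
time: 3.65
position: [0.4906, 0.2827, 0.0385]
tool_rot: [0.513, 0.487, -0.511, 0.487]
ft_force: [0.0, -0.3, 0.4]
grip_width: 0.0873
pos [0.4906 0.2827 0.0385] shift cm [ 0.15 -0.28 -0.21] x-axis [ 0.002  0.002 -1.   ] y-axis [ 0.999 -0.05   0.002] F [ 0.  -0.3  0.4] t 3.65
turn 0.002 or -3.14 q6 0.373
```

```bash
python3 -m inch '[[[0.1,-0.2,-0.2,0,0],[0,0,0,0,0],[0,0,0,0,0],[0,0,0,0,0],[0,0,0,0,0],[0,0,0,0,0],[0,0,0,0,0],[0,0,0,0,0]]]' 50
python3 -m inch '[[[-0.8,0,0,0,0],[-0.8,0,0,0,0],[-0.8,0,0,0,0],[0,0,0,0,0]]]' 50
python3 -c "
from h import *
ax=np.array([-.166,-.986]);pad=np.array([.637,-.119]);g=pad-.16*ax
print(g);go([*g,.055],[.986,-.166])"
```

```text
time: 4.32
position: [0.4888, 0.2863, 0.0416]
tool_rot: [0.515, 0.487, -0.51, 0.487]
ft_force: [-1.5, 0.9, -0.0]
grip_width: 0.0436
time: 4.65
position: [0.4859, 0.285, 0.0641]
tool_rot: [-0.512, -0.488, 0.512, -0.487]
ft_force: [1.0, 0.7, -7.7]
grip_width: 0.0436
[0.66356 0.03876]
pos [0.4859 0.285  0.0641] shift cm [ 0.84 18.96 23.72] x-axis [-0.002  0.001 -1.   ] y-axis [ 0.999 -0.049 -0.002] F [ 1.   0.7 -7.7] t 4.65
turn 0.117 or -3.024 q6 0.378
```

```bash
python3 -m inch '[[[0,2.6,2.5,0.06,0],[0,2.6,2.6,0.05,0],[0,2.6,2.7,0,0],[0,2.6,2.7,0,0],[0,2.6,2.7,0,0],[0,2.2,2.7,0,0],[0,1.5,2,0,0],[0,0,0,0,0]]]' 50
python3 - <<'E'
from h import *
ax=np.array([-.166,-.986]);pad=np.array([.637,-.119]);g=pad-.16*ax
go([*g,.055],[.986,-.166]);snap('top','top2.png');snap('scene','scene2.png')
im=cv2.imread('pics/top2.png');s=cv2.imread('pics/scene2.png')
o=np.zeros((600,800,3),np.uint8)
a=cv2.resize(im[130:230,230:400],None,fx=4,fy=4,interpolation=cv2.INTER_CUBIC);o[:400,:680]=a
b=cv2.resize(s[140:240,180:330],None,fx=2,fy=2);o[400:600,:300]=b
cv2.imwrite('pics/crop2.png',o)
E
```

```text
time: 5.32
position: [0.6317, 0.0769, 0.062]
tool_rot: [-0.537, -0.459, 0.538, -0.46]
ft_force: [1.1, -0.8, -7.2]
grip_width: 0.0437
pos [0.6317 0.0769 0.062 ] shift cm [0.71 3.74 3.27] x-axis [ 0.001 -0.002 -1.   ] y-axis [ 0.988 -0.156  0.001] F [ 1.1 -0.8 -7.2] t 5.32
turn 0.01 or -3.132 q6 0.105
```

View pics/crop2.png

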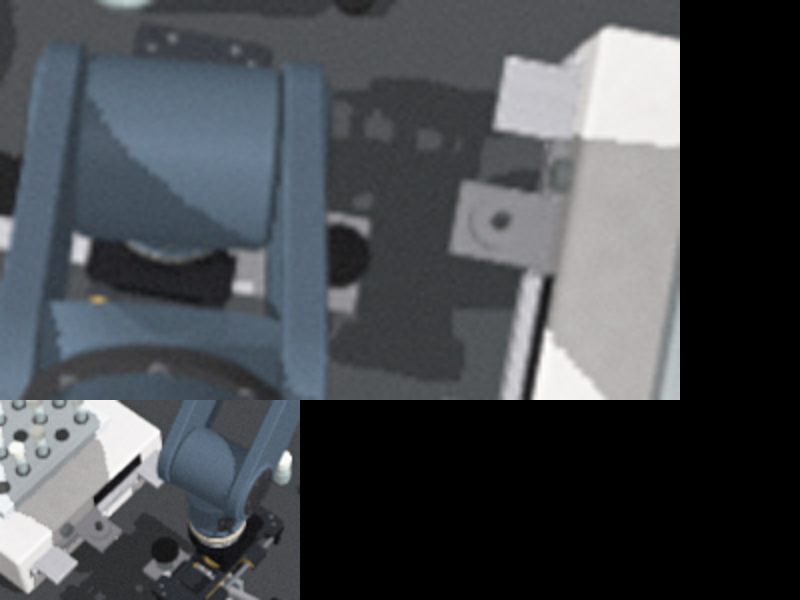

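Run:
```python
from h import *
c=cam('top');f=lambda u,v,z:ray(c,u,v,z)[:2]
o=robot.get_obs();T=R.from_quat(o['tool_rot']).as_matrix()
S=f(316.25,193.75,.0704);print('saddle img',S,'FK',o['position'][:2]+.1*T[:2,2],o['position'])
for z in(.072,.078):print('boss',f(354.2,185.5,z))
print('pin',f(355.25,185,.092), 'tip',[f(230+x/4,130+y/4,.066) for x,y in((461,181),(451,256))])
print('front', [f(230+x/4,130+y/4,.104) for x,y in((608,28),(541,375))])
```

```text
saddle img [ 0.61500223 -0.02867666] FK [ 0.61224733 -0.01789251] [0.62777981 0.08089383 0.06143786]
boss [ 0.63753253 -0.11927012]
boss [ 0.63686806 -0.11793855]
pin [ 0.6365728  -0.11728275] tip [array([ 0.66235587, -0.09832937]), array([ 0.61676015, -0.09329427])]
front [array([ 0.74940251, -0.17482317]), array([ 0.5462437 , -0.13971371])]
```

```bash
python3 -m inch '[[[0.5,2,1.5,0.015,0],[0.7,1.3,1.4,0,0],[0.4,0.7,0,0,0],[0,0,0,0,0],[0,0,0,0,0]]]' 50
python3 - <<'E'
from h import *
ax=np.array([-.17,-.985]);pad=np.array([.637,-.119]);g=pad-.145*ax
go([*g,.0455],[.985,-.17]);snap('top','top3.png')
go([*g,.0455],[.985,-.17])
im=cv2.imread('pics/top3.png')
cv2.imwrite('pics/crop3.png',cv2.resize(im[150:225,290:390],None,fx=6,fy=6,interpolation=cv2.INTER_CUBIC))
E
```

```text
time: 5.83
position: [0.6571, 0.0493, 0.0421]
tool_rot: [-0.536, -0.461, 0.544, -0.452]
ft_force: [-2.2, -4.8, -0.0]
grip_width: 0.0435
pos [0.6571 0.0493 0.0421] shift cm [-0.36  0.87  2.44] x-axis [-0.017  0.004 -1.   ] y-axis [ 0.986 -0.166 -0.017] F [-2.2 -4.8 -0. ] t 5.83
turn 0.004 or -3.138 q6 0.07
pos [0.657  0.0495 0.0423] shift cm [-0.34  0.88  2.46] x-axis [-0.017  0.004 -1.   ] y-axis [ 0.986 -0.166 -0.017] F [ 0.6 -0.1 -7. ] t 5.88
turn 0.004 or -3.138 q6 0.07
```

View pics/crop3.png

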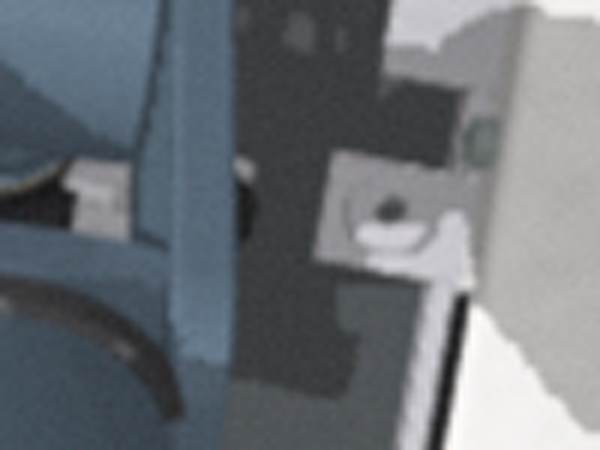

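Run:
```python
from h import *
c=cam('top');f=lambda u,v,z:ray(c,u,v,z)[:2]
o=robot.get_obs();T=R.from_quat(o['tool_rot']).as_matrix();d=T[:2,2]
E=f(290+257/6,150+208/6,.051);S=E-.02*d
print('saddle img',S,'FK',o['position'][:2]+.1*d,'boss',f(355,185.3,.075),'need',T[:2,1:].T@(f(355,185.3,.075)-S)*100)
```

```text
saddle img [ 0.64357672 -0.05151453] FK [ 0.64036525 -0.04905917] boss [ 0.63774077 -0.12051703] need [0.57297726 6.90111279]
```

```bash
python3 -m inch '[[[-0.1,0.7,0.5,0,0],[0,0,1.5,0,0],[0,0,1.8,0,0],[0,0,1.5,0,0],[0,0,0.5,0,0],[0,0,0,0,0]]]' 50
python3 - <<'E'
from h import *
o=robot.get_obs();T=R.from_quat(o['tool_rot']).as_matrix()
s=o['position'][:2]+.1*T[:2,2]
print('FK saddle',s,'need',T[:2,1:].T@(np.array([.6377,-.1197])-s)*100)
go([0,0,0]);snap('top','top4.png');a=snap('scene','scene4.png');go([0,0,0])
im=cv2.imread('pics/top4.png');s=cv2.imread('pics/scene4.png')
o=np.zeros((600,800,3),np.uint8)
o[:300,:400]=cv2.resize(im[150:225,290:390],None,fx=4,fy=4,interpolation=cv2.INTER_CUBIC)
o[:600,400:800]=cv2.resize(s[160:280,190:270],None,fx=5,fy=5,interpolation=cv2.INTER_CUBIC)
cv2.imwrite('pics/crop4.png',o)
E
```

```text
time: 6.38
position: [0.6497, -0.0085, 0.0427]
tool_rot: [-0.533, -0.465, 0.543, -0.451]
ft_force: [0.2, -0.0, -7.8]
grip_width: 0.0435
FK saddle [ 0.6337065  -0.10718262] need [0.59427039 1.17168951]
pos [ 0.6497 -0.0085  0.0427] shift cm [  5.84 -64.14   9.57] x-axis [-0.024  0.006 -1.   ] y-axis [ 0.987 -0.16  -0.025] F [ 0.2 -0.  -7.8] t 6.38
pos [ 0.65   -0.0073  0.0427] shift cm [  5.83 -64.16   9.65] x-axis [-0.024  0.007 -1.   ] y-axis [ 0.987 -0.159 -0.025] F [ 0.1 -0.6 -8. ] t 6.48
```

View pics/crop4.png

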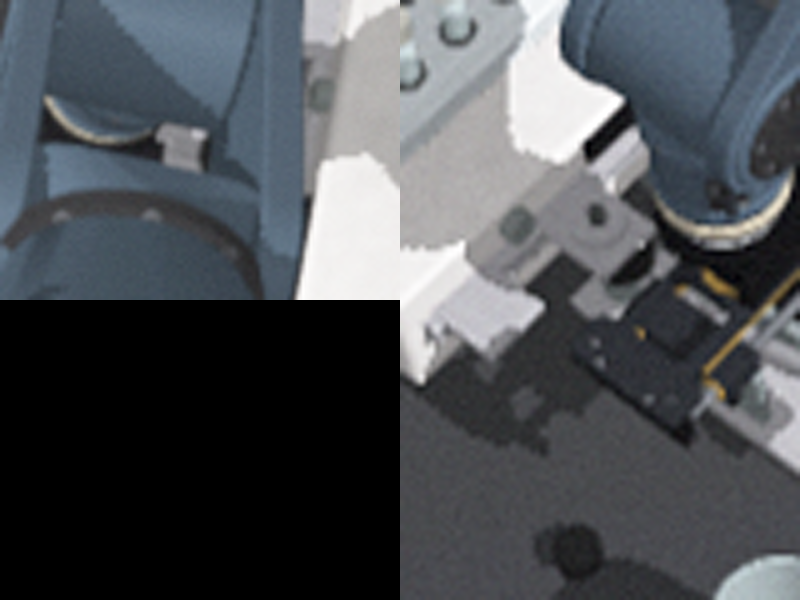

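Run:
```python
from h import *
c=cam('scene');s=cv2.imread('pics/scene4.png');k=6;x0,y0=205,175
im=cv2.resize(s[y0:y0+80,x0:x0+65],None,fx=k,fy=k,interpolation=cv2.INTER_CUBIC)
raw=im.copy()
a=np.linspace(0,2*np.pi,60)
def circ(p,r,z,col):
    q=proj(c,np.c_[p[0]+r*np.cos(a),p[1]+r*np.sin(a),0*a+z]);cv2.polylines(im,[((q-[x0,y0]+.5)*k).astype(np.int32)],True,col,1)
o=robot.get_obs();T=R.from_quat(o['tool_rot']).as_matrix();d=T[:2,2]
S=o['position'][:2]+.1*d
circ(S,.02,.051,(0,0,255));circ(S+.0025*d,.02,.051,(0,255,255))
pad=np.array([.6377,-.1197]);ax=np.array([-.17,-.985]);l=np.array([.985,-.17])
circ(pad,.014,.076,(0,255,0)); circ(pad,.003,.092,(255,0,255))
q=proj(c,[[*(pad+ax*i*.022+l*j*.022),.066] for i,j in((1,-1),(-1,-1),(-1,1),(1,1))]);cv2.polylines(im,[((q-[x0,y0]+.5)*k).astype(np.int32)],False,(255,255,0),1)
cv2.imwrite('pics/ov4.png',np.hstack([im,raw]))
```

```text
(no output)
```

View pics/ov4.png

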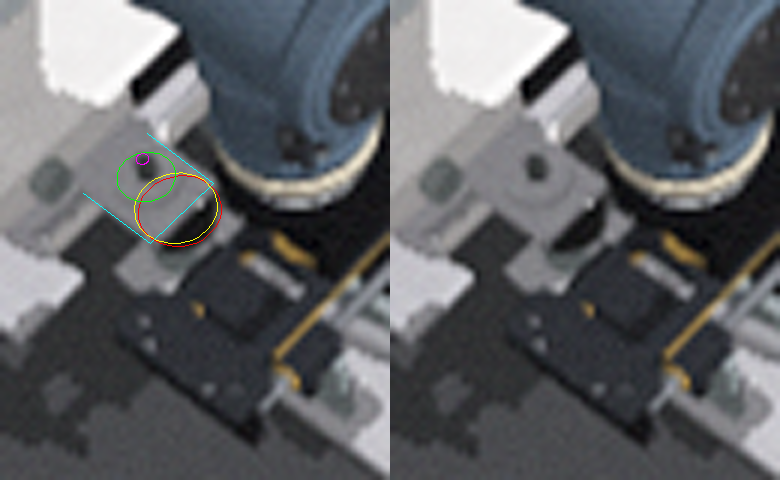

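```bash
python3 -m inch '[[[0,0.5,0.6,0,0],[0,0.1,0.5,0,0],[0,0,0,0,0],[0,0,0,0,0]]]' 50
python3 - <<'E'
from h import *
o=robot.get_obs();T=R.from_quat(o['tool_rot']).as_matrix()
s=o['position'][:2]+.1*T[:2,2]
print('FK saddle',s,'need',T[:2,1:].T@(np.array([.6377,-.1197])-s)*100);go([0,0,0])
E
```

```text
time: 6.82
position: [0.6549, -0.0179, 0.0428]
tool_rot: [-0.534, -0.466, 0.542, -0.451]
ft_force: [-0.4, -0.8, -7.8]
grip_width: 0.0436
FK saddle [ 0.63913594 -0.11665575] need [-0.09380102  0.3232559 ]
pos [ 0.6549 -0.0179  0.0428] shift cm [  5.82 -64.83   8.58] x-axis [-0.023  0.008 -1.   ] y-axis [ 0.987 -0.158 -0.024] F [-0.4 -0.8 -7.8] t 6.82
```

```bash
python3 -m inch '[[[0.2,0,0,0,0],[0.2,0,0,0,0],[0,0,0,0,0]]]' 50
python3 - <<'E'
from h import *
o=robot.get_obs();T=R.from_quat(o['tool_rot']).as_matrix()
s=o['position'][:2]+.1*T[:2,2]
print('FK saddle',s,'need',T[:2,1:].T@(np.array([.6377,-.1197])-s)*100);go([0,0,0])
E
```

```text
time: 7.07
position: [0.6553, -0.0178, 0.043]
tool_rot: [-0.533, -0.466, 0.542, -0.452]
ft_force: [0.8, 0.7, -7.7]
grip_width: 0.0436
FK saddle [ 0.63962991 -0.11658233] need [-0.14178721  0.33813577]
pos [ 0.6553 -0.0178  0.043 ] shift cm [  5.79 -64.88   8.51] x-axis [-0.023  0.007 -1.   ] y-axis [ 0.987 -0.156 -0.023] F [ 0.8  0.7 -7.7] t 7.07
```

```bash
python3 -m inch '[[[0.5,0,0,0,0],[0.5,0,0,0,0],[0,0,0,0,0]]]' 50
python3 - <<'E'
from h import *
o=robot.get_obs();T=R.from_quat(o['tool_rot']).as_matrix()
s=o['position'][:2]+.1*T[:2,2]
print('FK saddle',s,'need',T[:2,1:].T@(np.array([.6377,-.1197])-s)*100);go([0,0,0])
E
```

```text
time: 7.32
position: [0.656, -0.0176, 0.0436]
tool_rot: [-0.533, -0.466, 0.541, -0.454]
ft_force: [0.8, 0.2, -8.9]
grip_width: 0.0437
FK saddle [ 0.64064564 -0.11638086] need [-0.23999476  0.37325702]
pos [ 0.656  -0.0176  0.0436] shift cm [  5.66 -64.99   8.36] x-axis [-0.02   0.005 -1.   ] y-axis [ 0.988 -0.154 -0.02 ] F [ 0.8  0.2 -8.9] t 7.32
```

```bash
python3 -m inch '[[[0.3,-0.1,0.1,0,0]]]' 50;python3 -m inch '[[[0.3,0,0,0,0]]]' 50
python3 - <<'E'
from h import *
o=robot.get_obs();T=R.from_quat(o['tool_rot']).as_matrix()
s=o['position'][:2]+.1*T[:2,2]
print('FK saddle',s,'need',T[:2,1:].T@(np.array([.6377,-.1197])-s)*100);go([0,0,0])
E
```

```text
time: 7.4
position: [0.6563, -0.0182, 0.042]
tool_rot: [-0.534, -0.465, 0.54, -0.455]
ft_force: [0.4, 0.2, -8.9]
grip_width: 0.0437
time: 7.48
position: [0.6562, -0.0183, 0.0415]
tool_rot: [-0.534, -0.465, 0.54, -0.455]
ft_force: [-11.4, -1.0, 26.4]
grip_width: 0.0433
FK saddle [ 0.64087956 -0.11711537] need [-0.27465338  0.30405514]
pos [ 0.6562 -0.0183  0.0415] shift cm [  5.18 -65.05   8.24] x-axis [-0.016  0.004 -1.   ] y-axis [ 0.988 -0.153 -0.016] F [-11.4  -1.   26.4] t 7.48
```

```bash
python3 -m inch '[[[-0.1,-0.4,0.1,0.02,0],[0.1,0,0,0,0]]]' 50
python3 - <<'E'
from h import *
o=robot.get_obs();T=R.from_quat(o['tool_rot']).as_matrix()
s=o['position'][:2]+.1*T[:2,2]
print('FK saddle',s,'need',T[:2,1:].T@(np.array([.6377,-.1197])-s)*100);go([0,0,0])
c=cam('scene');snap('scene','scene5.png');s_=cv2.imread('pics/scene5.png');k=6;x0,y0=205,175
im=cv2.resize(s_[y0:y0+80,x0:x0+65],None,fx=k,fy=k,interpolation=cv2.INTER_CUBIC)
raw=im.copy();a=np.linspace(0,2*np.pi,60)
def circ(p,r,z,col):
    q=proj(c,np.c_[p[0]+r*np.cos(a),p[1]+r*np.sin(a),0*a+z]);cv2.polylines(im,[((q-[x0,y0]+.5)*k).astype(np.int32)],True,col,1)
d=T[:2,2];circ(s+.0025*d,.02,.05,(0,255,255))
pad=np.array([.6377,-.1197]);circ(pad,.014,.076,(0,255,0))
cv2.imwrite('pics/ov5.png',np.hstack([im,raw]))
E
```

```text
time: 7.65
position: [0.6519, -0.0185, 0.0416]
tool_rot: [-0.538, -0.459, 0.545, -0.45]
ft_force: [-8.8, 1.1, 17.7]
grip_width: 0.0436
FK saddle [ 0.63459568 -0.11701232] need [0.35227618 0.21088581]
pos [ 0.6519 -0.0185  0.0416] shift cm [  5.15 -64.45   9.48] x-axis [-0.015  0.004 -1.   ] y-axis [ 0.985 -0.173 -0.016] F [-8.8  1.1 17.7] t 7.65
```

View pics/ov5.png

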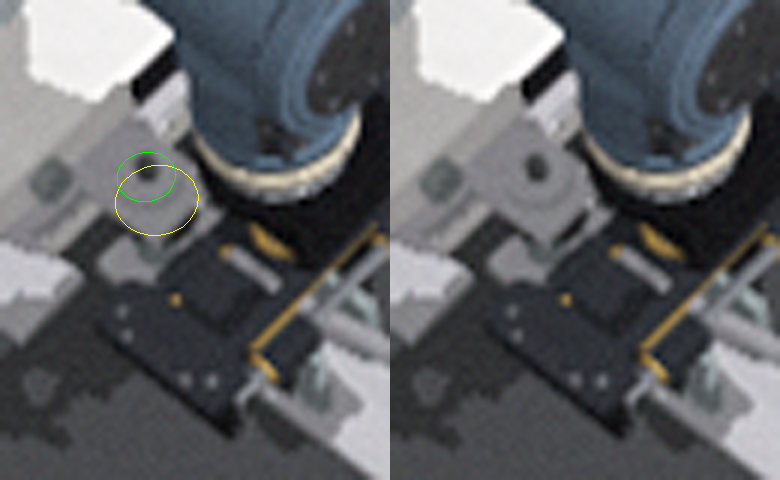

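```bash
python3 -m inch '[[[-0.1,0.3,0.1,0,0],[0.1,0,0,0,0],[0,0,0,0,0.8],[0,0,0,0,0.8],[0,0,0,0,0.8],[0,0,0,0,0.8]]]' 50
python3 - <<'E'
from h import *
o=robot.get_obs();T=R.from_quat(o['tool_rot']).as_matrix()
s=o['position'][:2]+.1*T[:2,2]
print('FK saddle',s,'need',T[:2,1:].T@(np.array([.6377,-.1197])-s)*100);go([0,0,0])
E
```

```text
time: 8.2
position: [0.6577, -0.0204, 0.0422]
tool_rot: [-0.539, -0.459, 0.544, -0.452]
ft_force: [-0.4, -0.2, -0.0]
grip_width: 0.0626
FK saddle [ 0.64052458 -0.11891892] need [-0.2648424   0.12543201]
pos [ 0.6577 -0.0204  0.0422] shift cm [  4.98 -65.09   9.29] x-axis [-0.011  0.003 -1.   ] y-axis [ 0.985 -0.172 -0.012] F [-0.4 -0.2 -0. ] t 8.2
```

```bash
python3 -m inch '[[[0,0,0,0,1],[0,0,0,0,1],[-2,0,0,0,1],[-4,0,0,0,1],[-4,0,0,0,1],[-4,0,0,0,1],[-1,0,0,0,1],[0,0,0,0,1]]]' 50
python3 - <<'E'
from h import *
go([.675,.09,.2]);a=snap('top','top6.png');b=snap('wrist','w6.png');go([.675,.09,.2])
c=cam('wrist');np.savez('w6.npz',K=c[0],r=c[1],t=c[2])
o=np.zeros((600,800,3),np.uint8);o[:420,:560]=b[:,:,::-1];o[420:600,:480]=cv2.resize(a[150:210,230:390],None,fx=3,fy=3)[:,:,::-1]
cv2.imwrite('pics/m6.png',o)
E
```

```text
time: 8.87
position: [0.6608, -0.0217, 0.1948]
tool_rot: [-0.539, -0.459, 0.544, -0.451]
ft_force: [0.3, -0.1, -0.5]
grip_width: 0.0873
pos [ 0.6608 -0.0217  0.1948] shift cm [ -0.5   -0.53 -11.24] x-axis [-0.013  0.004 -1.   ] y-axis [ 0.985 -0.172 -0.013] F [ 0.3 -0.1 -0.5] t 8.87
pos [ 0.6598 -0.0215  0.1923] shift cm [ -0.75  -0.43 -11.24] x-axis [-0.016  0.004 -1.   ] y-axis [ 0.985 -0.172 -0.017] F [ 0.2  0.8 -1.7] t 8.97
```

View pics/m6.png

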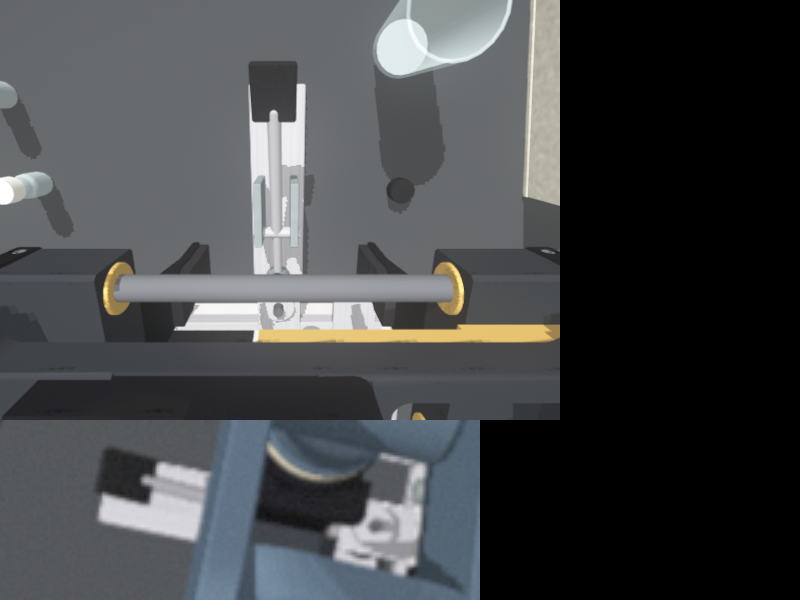

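Run:
```python
from h import *
z=np.load('w6.npz');c=(z['K'],z['r'],z['t']);f=lambda u,v,h:ray(c,u,v,h)[:2]
P=f(273,91,.101);cb=(f(258.5,177,.066)+f(295,177,.066))/2;cf=(f(257.5,246,.066)+f(294.5,246,.066))/2
b1=f(250,92,.012);print('P',P,'cb',cb,'cf',cf)
print('dir cheeks',(cf-cb)/np.linalg.norm(cf-cb))
d=(cf-P);d/=np.linalg.norm(d);print('dir P-cf',d)
for d in(d,np.array([-.172,-.985])):print('saddle from P',P+.2*d,'cb',cb+.125*d,'cf',cf+.06*d)
print('boss',f(280,307,.075),f(280,307,.08),'pin',f(279,311,.092))
t=cam('top');print('top paddle',ray(t,230+127/3,150+54/3,.101),'boss',ray(t,230+380/3,150+107/3,.076))
```

```text
P [0.66864921 0.08147541] cb [0.65756376 0.01171383] cf [ 0.64452417 -0.05596178]
dir cheeks [-0.18919798 -0.98193896]
dir P-cf [-0.17289164 -0.98494085]
saddle from P [ 0.63407088 -0.11551276] cb [ 0.63595231 -0.11140377] cf [ 0.63415067 -0.11505823]
saddle from P [ 0.63424921 -0.11552459] cb [ 0.63606376 -0.11141117] cf [ 0.63420417 -0.11506178]
boss [ 0.63761102 -0.11881097] [ 0.63830779 -0.1156462 ] pin [ 0.63826379 -0.11219595]
top paddle [0.66893675 0.07843596 0.101     ] boss [ 0.63687689 -0.12431437  0.076     ]
```

```bash
python3 -m inch '[[[0,0,-2.5,-0.12,0],[0,0,-3,-0.12,0],[0,0.7,-3,-0.12,0],[0,0,0,-0.12,0],[0,0,0,-0.12,0],[0,0,0,-0.12,0],[0,0,0,-0.12,0],[0,0,0,-0.12,0]]]' 50
python3 -m inch '[[[0,0,0,-0.12,0],[0,0,0,-0.12,0],[0,0,0,-0.12,0],[0,0,0,-0.12,0],[0,0,0,-0.12,0],[0,0,0,0,0]]]' 50
python3 -c "
from h import *
go([.6695,.0845,.125],[-.17,-.985])"
```

```text
time: 9.63
position: [0.6594, 0.0679, 0.1692]
tool_rot: [0.256, 0.675, -0.265, 0.639]
ft_force: [-0.4, 0.4, -0.9]
grip_width: 0.0417
time: 10.13
position: [0.6483, 0.0688, 0.1491]
tool_rot: [0.046, 0.736, -0.044, 0.674]
ft_force: [1.6, -0.2, 0.5]
grip_width: 0.0037
pos [0.6483 0.0688 0.1491] shift cm [2.23 1.83 2.11] x-axis [-0.087  0.009 -0.996] y-axis [ 0.127  0.992 -0.002] F [ 1.6 -0.2  0.5] t 10.13
turn -3.099 or 0.043 q6 -1.511
```

```bash
python3 -m inch '[[[0,1.0,1.1,0,0],[0.5,0.8,1.0,0,0],[0,0,0,0,0]]]' 50
python3 -c "
from h import *
go([.6695,.0845,.120],[-.17,-.985])"
```

```text
time: 10.38
position: [0.6673, 0.0842, 0.1349]
tool_rot: [0.049, 0.74, -0.047, 0.669]
ft_force: [-0.2, -0.7, 0.2]
grip_width: 0.0002
pos [0.6673 0.0842 0.1349] shift cm [1.46 0.06 0.36] x-axis [-0.099  0.01  -0.995] y-axis [ 0.136  0.991 -0.004] F [-0.2 -0.7  0.2] t 10.38
turn -3.108 or 0.034 q6 -1.479
```

```bash
python3 -m inch '[[[1.5,0,0.3,0,0],[1.5,0,0.2,0,0],[1.2,0.1,0.15,0,0],[1.2,0.2,0.15,0,0]]]' 50
python3 -c "
from h import *
go([.6705,.0935,.050],[-.17,-.985])"
```

```text
time: 10.72
position: [0.6716, 0.0875, 0.0784]
tool_rot: [0.051, 0.739, -0.049, 0.67]
ft_force: [-1.7, -0.3, 9.5]
grip_width: 0.0005
pos [0.6716 0.0875 0.0784] shift cm [2.85 0.59 0.09] x-axis [-0.098  0.01  -0.995] y-axis [ 0.141  0.99  -0.004] F [-1.7 -0.3  9.5] t 10.72
turn -3.113 or 0.028 q6 -1.47
```

```bash
python3 -m inch '[[[1.0,0.2,0.1,0,0],[1.0,0.2,0.05,0,0],[0.8,0.2,0.05,0,0]]]' 50
python3 -c "
from h import *
go([.6705,.0935,.050],[-.17,-.985])"
```

```text
time: 10.97
position: [0.6718, 0.0888, 0.0508]
tool_rot: [0.048, 0.739, -0.053, 0.67]
ft_force: [-1.8, -5.5, 14.7]
grip_width: 0.0006
pos [0.6718 0.0888 0.0508] shift cm [ 0.1   0.45 -0.18] x-axis [-0.099  0.    -0.995] y-axis [ 0.141  0.99  -0.014] F [-1.8 -5.5 14.7] t 10.97
turn -3.114 or 0.028 q6 -1.458
```

```bash
python3 -m inch '[[[0.5,-0.1,0,0,0],[0.4,0,0,0,0],[0.4,0,0,0,0]]]' 50
python3 - <<'E'
from h import *
go([.6705,.0935,.050],[-.17,-.985]);a=snap('scene','s7.png');go([.6705,.0935,.050])
im=a[140:260,170:330][:,:,::-1];cv2.imwrite('pics/c7.png',cv2.resize(im,None,fx=5,fy=5,interpolation=cv2.INTER_CUBIC))
E
```

```text
time: 11.22
position: [0.6719, 0.0885, 0.0496]
tool_rot: [0.049, 0.739, -0.054, 0.67]
ft_force: [-5.8, 0.5, 21.9]
grip_width: 0.0005
pos [0.6719 0.0885 0.0496] shift cm [-0.02  0.47 -0.22] x-axis [-0.097  0.    -0.995] y-axis [ 0.144  0.989 -0.014] F [-5.8  0.5 21.9] t 11.22
turn -3.117 or 0.025 q6 -1.456
pos [0.6719 0.0885 0.0496] shift cm [-0.02  0.48 -0.21] x-axis [-0.097  0.    -0.995] y-axis [ 0.144  0.989 -0.014] F [-5.6 -0.6 22.3] t 11.27
```

View pics/c7.png

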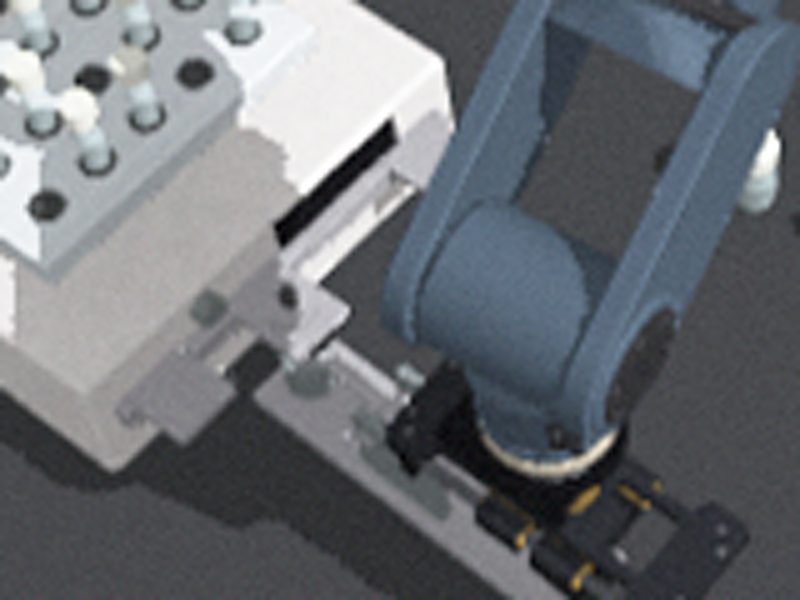

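The crop shows the heater raised, with light under its front, and the jack's front-left base corner at about (258,395). I'll compare that corner with the expected pose.

Run:
```python
from h import *
c=cam('scene');d=np.array([-.172,-.985]);l=np.array([.985,-.172])
for S in([.634,-.115],[.6377,-.1197]):
    S=np.array(S)
    for s in(1,-1):
        for z in (.012,):
            q=(proj(c,[*(S+.02*d+s*.03*l),z])[0]-[170,140]+.5)*5;print(S,s,z,q.round())
m=ray(c,170+258/5-.5,140+395/5-.5,.012)[:2];print('corner seen',m,'-> saddle',m-.02*d-.03*l)
for z in(.1,.103):
    for P in([.637,-.119],):print('pin',(proj(c,[*P,z])[0]-[170,140]+.5)*5)
print('pin seen',ray(c,170+288/5-.5,140+296/5-.5,.103))
```

```text
[ 0.634 -0.115] 1 0.012 [260. 393.]
[ 0.634 -0.115] -1 0.012 [330. 327.]
[ 0.6377 -0.1197] 1 0.012 [250. 394.]
[ 0.6377 -0.1197] -1 0.012 [320. 328.]
corner seen [ 0.6616514  -0.14010467] -> saddle [ 0.6355414  -0.11524467]
pin [293.88239804 299.58578507]
pin [293.27338288 296.72719017]
pin seen [ 0.6380843  -0.12185324  0.103     ]
```

```bash
python3 -m inch '[[[-1,0,-0.1,0,0],[-1.5,0,-0.15,0,0],[-1.5,0,-0.15,0,0],[-2,0,-0.2,0,0],[-2,0,-0.2,0,0],[-1,0,-0.1,0,0],[0,0,0,0,0],[0,0,0,0,0]]]' 50
python3 -c "
from h import *
go([.6695,.0845,.135],[-.17,-.985])"
```

```text
time: 11.93
position: [0.6708, 0.087, 0.1451]
tool_rot: [0.048, 0.738, -0.058, 0.67]
ft_force: [0.4, -0.3, 0.2]
grip_width: 0.0005
pos [0.6708 0.087  0.1451] shift cm [ 1.02 -0.25  0.  ] x-axis [-0.097 -0.006 -0.995] y-axis [ 0.149  0.989 -0.021] F [ 0.4 -0.3  0.2] t 11.93
turn -3.123 or 0.019 q6 -1.448
```

```bash
python3 - <<'E'
from h import *
a=snap('scene','s8.png').astype(int)[125:200,140:195];
for n in('scene4','scene5','s7'):
    b=cv2.imread(f'pics/{n}.png')[125:200,140:195,::-1].astype(int);print(n,abs(a-b).mean())
E
python3 -m inch '[[[1.5,0,0.15,0,0],[1.5,0,0.15,0,0],[1.5,0.1,0.15,0,0],[1.2,0.1,0.15,0,0],[1.2,0.1,0.15,0,0],[1,0.1,0.1,0,0],[1,0.1,0.05,0,0]]]' 50
python3 -c "
from h import *
go([.672,.0885,.0496],[-.17,-.985])"
```

```text
scene4 8.659717171717173
scene5 8.175030303030303
s7 29.68759595959596
time: 12.57
position: [0.6724, 0.0906, 0.0506]
tool_rot: [0.048, 0.738, -0.058, 0.67]
ft_force: [-1.4, -4.6, 14.6]
grip_width: 0.0002
pos [0.6724 0.0906 0.0506] shift cm [ 0.1  -0.21 -0.  ] x-axis [-0.097 -0.007 -0.995] y-axis [ 0.15   0.988 -0.021] F [-1.4 -4.6 14.6] t 12.57
turn -3.123 or 0.018 q6 -1.44
```

The heater image matches the lowered state again, and the handle is now nearly at its stop. I'll press home and check.

```bash
python3 -m inch '[[[0.5,-0.1,0,0,0],[0.4,0,0,0,0],[0.4,0,0,0,0]]]' 50
python3 - <<'E'
from h import *
go([.672,.0885,.0496]);a=snap('scene','s9.png');go([.672,.0885,.0496])
b=cv2.imread('pics/s7.png')[:,:,::-1];print('diff vs first stroke',abs(a[125:200,140:195].astype(int)-b[125:200,140:195]).mean())
im=a[140:260,170:330][:,:,::-1];cv2.imwrite('pics/c9.png',cv2.resize(im,None,fx=5,fy=5,interpolation=cv2.INTER_CUBIC))
E
```

```text
time: 12.82
position: [0.6726, 0.0903, 0.0489]
tool_rot: [0.048, 0.738, -0.058, 0.67]
ft_force: [-6.5, 0.0, 25.7]
grip_width: 0.0005
pos [0.6726 0.0903 0.0489] shift cm [-0.07 -0.19 -0.04] x-axis [-0.097 -0.007 -0.995] y-axis [ 0.15   0.989 -0.022] F [-6.5  0.  25.7] t 12.82
pos [0.6726 0.0903 0.0489] shift cm [-0.06 -0.19 -0.03] x-axis [-0.097 -0.007 -0.995] y-axis [ 0.15   0.989 -0.022] F [-5.5 -0.4 26.7] t 12.87
diff vs first stroke 2.9985454545454546
```

View pics/c9.png

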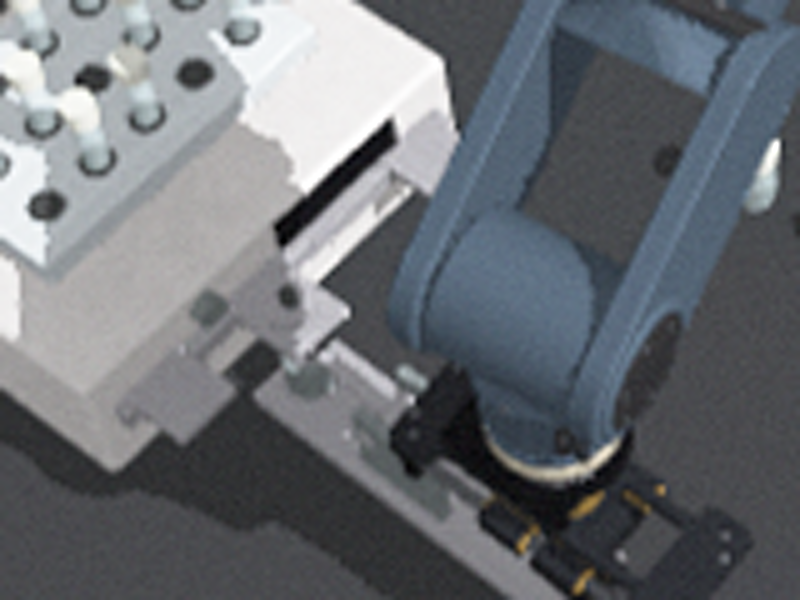

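The picture matches the first stroke: the heater is up, and the jack's base corner is still near (258,395), so the jack hasn't shifted. The arm is pressing at the stop with about 26 N and is clear of the heater, so I'm handing in.

```bash
python3 -c "
from rig import robot
robot.hand_in()"
```

```text
the job is handed in; nothing more can be done
```

The jack is under the lug with the boss and pin, and I handed the job in with the handle held fully down and the heater raised. I gave it one full trial stroke down and back up first. The run took about 13 s of the 53 s.

- **Final press:** the closed fingertips hold the paddle at its stop with about 26 N upward on the tool. The last picture matches the first stroke: the heater's front is up, the arm is clear of it, and the jack has not shifted. I could not read the saddle's contact force directly.
- **Trial stroke:** with the handle released, the heater's image returned to its lowered look. I did not measure the handle or heater angle directly.
- **Centring:** the saddle is about 5 to 7 mm off the lift point, against the 12 mm limit. The top, scene and wrist cameras disagreed by a few millimetres, so this is an estimate.
- **Other things:** none of the moves came near a bystander, but I did not measure their positions again at the end.

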